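# Uncouple the water trap from the air rail and lay it in the parts tray

## Robot

A 6-joint arm with a two-finger parallel gripper is mounted at the origin on the work surface. World frame = base frame: x ahead of the robot, y to its left, z up, the work surface at z = 0. Lengths are in m, angles in rad, forces in N, time in s.
With the tool pointing down it reaches from about 0.225 to 0.725 m from the base axis. Payload 3.1 kg.
Tool frame: the origin (TCP) lies at the very end of the fingers, on their centre line; the grasp point (between the pads) lies 19 mm behind it; y points along the fingers, x is the direction in which the jaws open and shut, and the axes are right-handed (so a half turn about y gives the same grasp; the last joint's range is limited). The gripper opens to 85 mm and grips with 20 to 120 N. Pads are 22 mm wide; open, the fingers measure 114 mm over their backs; the gripper's body (76 mm by 85 mm) begins 54 mm behind the grasp point. The pads swing forward as they close: fully open they stand 13 mm farther back than shut.
Start: joints at [-0.128, 0.048, 0.099, 1.622, 0, 1.443], TCP at [0.525, -0, 0.231] pointing down, gripper open.
Joint ranges: [-2.91, 2.91], [-0.99, 1.94], [-1.21, 1.42], [-2.12, 2.29], [-1.49, 1.47], [-3.14, 3.14]. Speed limits (rad/s): [2.79, 2.79, 3.14, 3.14, 3.14, 3.14].

## Interface

Orientations are given as a 3x3 rotation matrix whose columns are the frame's x, y, z axes.
In Python, from station import observe, snapshot, calibration, close_job gives the robot as it stands.
- The arm moves only by the tool arm_command, never from a script. Its argument "steps" is a list of rows, each an object of numbers: "x", "y", "z": the shift along the tool's x, y, z in cm; "ax", "ay", "az": the turn, a rotation vector about the tool's x, y, z in degrees. In form: [{"x": .., "y": .., "z": .., "ax": .., "ay": .., "az": ..}, ...]. A call has 1 to 8 rows; each row is the pose to reach, as a shift and turn from the pose measured when the call began, along the tool's axes at that moment; what a row does not reach only later rows make up. A row lasts 1/8 s, in which the tool goes at most 62.5 mm and 10.7 degrees, less where a joint would pass 70% of its speed; a pose out of reach is approached as far as the arm can. A call with a gripper value outside its range is refused whole. "hand" is the opening, from 0 (shut) to 1 (fully open), set as the call begins (left out, the last holds). The fingers move at their own pace and stop on an object; the grip force is fixed at half the most. Time passes only in rows, so rows that repeat a pose let the fingers close. It gives the time, the measured TCP pose, the force and the opening at its end, in the units of the state.
- observe(): the state, without advancing time (a new reading comes with each control period).
- snapshot(name): name is "scene" or "side" or "wrist"; returns the picture (400x640x3 uint8, blue, green, red); there is no depth.
- calibration(name): a dict with "fx", "fy", "cx", "cy" (pixels), "dist_coeffs" ([k1, k2, p1, p2, k3] as OpenCV has them; the pictures are not rectified), "R" (3x3) and "t" (3): a world point X has camera coordinates R X + t; the wrist camera has in their place "hand_eye" (4x4, takes a point from camera to tool coordinates, whose origin is the TCP and whose axes are the tool frame's). Camera axes: x right, y down, z forward; pixel columns grow to the right and rows downward; lengths in m; the calibration is good to about 2 mm. A picture is of the moment at which its call begins: read the wrist's pose just before it. calibration takes no time and is no camera call.
- close_job(): hands the job in, once; it reports no verdict.
The state is a dict: "time": time; "joints": joint angles; "dq": joint speeds; "effort": joint torques, N m; "tool_pos": TCP position; "tool_rot": TCP orientation; "wrist_force": force on the tool from outside, world axes, zero at the start; "torque": the same for the moment, N m; "grip_width": opening from 0.0 (shut) to 1.0 (fully open).
Only numpy, scipy, OpenCV 4.12 (cv2) and the standard library are available. Lean on these libraries where they do the work, as an engineer would, in place of code of your own. Each camera call takes 0.05 s, during which the arm holds its last target.

## Task

The water trap on the airbrush air rail is due for cleaning: free it from its quick coupler by turning the locked collar until its slot meets the pin and pulling it back so that the trap springs loose, then draw the trap out and lay it down flat in the steel parts tray, without dropping it. Leave the blanking plug and its coupler as they are, and do not disturb the other things on the table.

Things in the scene. Friction and masses are not known exactly. Their poses are not given: they have to be found in the camera images.
- rail: Bench air rail, fixed. Aluminium block 260 x 40 x 40 mm on a base, gauge at one end, regulator at the other. Origin on the table under the middle of the block's front face. +y runs along the block, +x horizontally into its front face: both couplers lie along x with their axes 100 mm above the table, at y = +70 and -70 mm, mouths 62 mm in front of the face
- mouth_a (a point): Centre of the mouth of the coupler at y = +70 mm on the rail (axes as the rail's). Its 15 mm bore runs along +x. A 5 mm wide lock pin stands on top of the coupler body behind the collar, 27 to 30 mm in from the mouth; the collar's rear edge has one slot 7 mm wide. Unless slot and pin line up within about 5 degrees the collar stops after 2 mm
- mouth_b (a point): The same for the coupler at y = -70 mm: same collar, slot, lock pin and spring. Each collar was left locked, turned 13 to 27 degrees one way or the other from where the slot meets the pin (slot on top); how far and which way is not measured and has to be felt or seen
- collar_a (a joint): Steel collar, diameter 30 mm, 24 mm long, of the mouth_a coupler; at home its front end is 1 mm and its middle 13 mm in from the mouth. Value: how far it is pulled back towards the block (along the rail's +x), 0 (home) to 0.009 m; the latch lets go near 0.008. Its spring and latch ask about 5 N at first, 12 N at the end. It also turns about its axis against light friction; this turn is not measured
- collar_b (a joint): Steel collar, diameter 30 mm, 24 mm long, of the mouth_b coupler; at home its front end is 1 mm and its middle 13 mm in from the mouth. Value: how far it is pulled back towards the block (along the rail's +x), 0 (home) to 0.009 m; the latch lets go near 0.008. Its spring and latch ask about 5 N at first, 12 N at the end. It also turns about its axis against light friction; this turn is not measured
- trap: Loose inline water trap, 0.09 to 0.17 kg, in one of the couplers. Origin on its axis in the mouth plane when seated; +x points into the socket. Steel plug: 14 mm thick to x = +18, neck and 14 mm ridge to +27, tip to +33 mm. Outside: hex to -12, octagonal head 36 mm across flats -12 to -32, clear bowl, octagonal end -70 to -78, outlet to -88 mm. When freed a valve spring pushes it out 9 mm; it hangs there, 3 degrees down, still in the bore
- trap_bowl (a point): Middle of the trap's clear bowl, on its axis, 51 mm from the trap's origin on the side away from the plug; axes as the trap's. Bowl: cylinder of 32 mm diameter, 38 mm long along x, here is the place to grip. Lying on its flats the axis is 18 mm above the support
- blank: Loose short blanking plug, same steel nose as the trap, with an 18 mm round cap standing 26 mm out of the mouth, in the other coupler. Origin and axes as the trap's. It stays in place
- tray: Shallow steel parts tray, fixed, 200 (x) x 150 (y) mm, rim 16 mm high, walls 3 mm, floor 3 mm above the table. Origin under its middle. It stands left or right of the rail, the paint palette on the other side
- tray_in (a point): Middle of the tray's floor, axes as the tray's
- spare: Loose spare air fitting, 38 mm long, 17 mm high, lying in a corner of the tray (near x = +70, y = +50 mm of the tray). Leave it where it is
- brush: Loose flat brush lying on the table between robot and rail, under 25 mm high; bystander
- wrench: Loose wrench lying on the table right of the rail; bystander
- jar_big: Loose paint jar, 68 mm diameter, 85 mm high, left of the rail; bystander
- jar_small: Loose paint jar, 52 mm diameter, 65 mm high, left of the rail; bystander
- pot: Loose steel cup, 80 mm diameter, 90 mm high, right of the rail; bystander

How it is judged:
By the outcome, as a careful person would: the job done as asked, in the order asked, and still so for the second after the job is handed in, with the robot touching nothing.
It also fails if it takes over 58 s, if anything falls off the work surface, if the arm or the gripper's body presses on something with over 40 N, if the wrist force passes 120 N, or if a joint passes its speed limit or range.

## Working session

There is one attempt and no reset: what is moved stays moved. The work goes in short steps, Python scripts to look and compute and a tool call to move; the robot and the scene stay as the last step left them, time stands still between calls to the robot, and variables do not carry over. Pictures are saved under pics/ and viewed, and the job is handed in when it is done.

Besides the shell and the picture viewer there is one more tool, called after "Call:" by a JSON object that holds its "name" and its "arguments". arm_command: Moves the arm, as the interface text tells. Its arguments: {"type":"object","properties":{"steps":{"type":"array","items":{"type":"object","properties":{"x":{"type":"number"},"y":{"type":"number"},"z":{"type":"number"},"ax":{"type":"number"},"ay":{"type":"number"},"az":{"type":"number"}}}},"hand":{"type":"number"}},"required":["steps"]}

```bash
ls; mkdir -p pics; python3 - <<'E'
from station import *
import cv2
s=observe();print(s)
for n in("scene","side","wrist"):
    cv2.imwrite(f"pics/{n}0.png",snapshot(n));print(n,calibration(n))
E
```

```text
pics
{'time': 0.0, 'joints': array([-1.27772708e-01,  4.87260063e-02,  9.75865209e-02,  1.62200926e+00,
        5.35440967e-06,  1.44297174e+00]), 'dq': array([ 0.00077012, -0.00020185, -0.00039079,  0.00036694,  0.00165954,
       -0.00091266]), 'effort': array([ 2.96208136e-04, -3.38780022e+01,  3.20016932e+01,  2.03766406e-02,
       -2.11149008e-04,  6.20949692e-06]), 'tool_pos': array([5.24382269e-01, 8.27817926e-05, 2.30124371e-01]), 'tool_rot': array([[ 9.99997278e-01, -2.33255497e-03, -5.15141113e-05],
       [ 5.22258385e-05,  3.05067848e-04,  9.99999952e-01],
       [-2.33253915e-03, -9.99997233e-01,  3.05188838e-04]]), 'wrist_force': array([-0.7420901 ,  0.39711985,  0.71802655]), 'torque': array([-0.03949707, -0.00969801, -0.01250603]), 'grip_width': 1.000476323141506}
scene {'fx': 426.97893827090815, 'fy': 426.97893827090815, 'cx': 318.3852243186138, 'cy': 199.70717784895757, 'dist_coeffs': array([-0.07280069,  0.        ,  0.        ,  0.        ,  0.        ]), 'R': array([[ 3.25071893e-01,  9.45689034e-01,  7.18339891e-04],
       [ 8.15365221e-01, -2.79889324e-01, -5
[... 380 characters left out ...]
       [-0.24169997,  0.48629899, -0.83969901],
       [ 0.36682167, -0.75535011, -0.54303598]]), 't': array([0.52131902, 0.20520051, 1.25749228])}
wrist {'fx': 341.15727937960963, 'fy': 341.15727937960963, 'cx': 322.6547362419445, 'cy': 199.55546927581648, 'dist_coeffs': array([-0.07480866,  0.        ,  0.        ,  0.        ,  0.        ]), 'hand_eye': array([[ 9.99999061e-01,  2.70883474e-04,  1.34301631e-03,
        -4.53171529e-04],
       [-1.21412357e-03, -2.78979817e-01,  9.60296198e-01,
        -1.43293032e-01],
       [ 6.34802813e-04, -9.60296927e-01, -2.78979226e-01,
         7.06216028e-02],
       [ 0.00000000e+00,  0.00000000e+00,  0.00000000e+00,
         1.00000000e+00]])}
```

View pics/scene0.png

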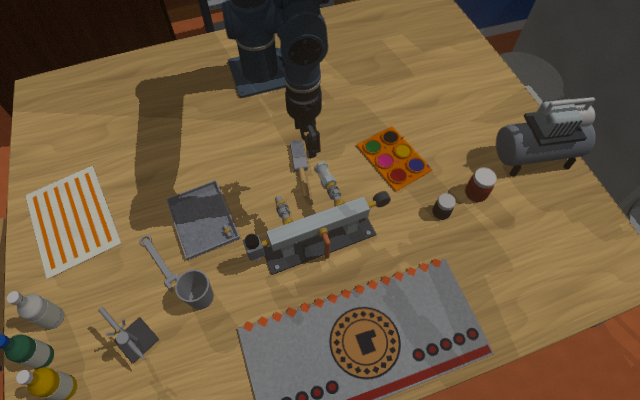

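View pics/side0.png

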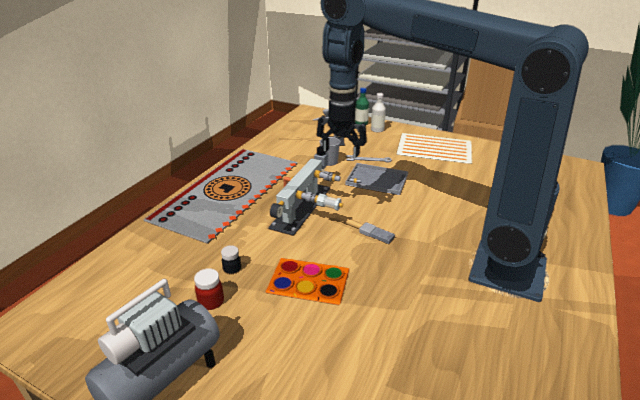

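View pics/wrist0.png

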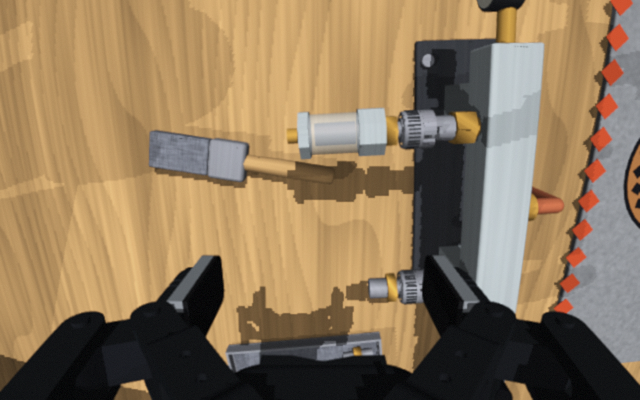

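```bash
cat > h.py <<'E'
import numpy as np,cv2
from station import *
def campose(n,s=None):
    c=calibration(n)
    K=np.array([[c['fx'],0,c['cx']],[0,c['fy'],c['cy']],[0,0,1.]])
    if n=='wrist':
        H=c['hand_eye'];R=s['tool_rot']@H[:3,:3];o=s['tool_rot']@H[:3,3]+s['tool_pos']
    else:
        R=c['R'].T;o=-R@c['t']
    return K,c['dist_coeffs'],R,o
def ray(n,uv,s=None):
    K,d,R,o=campose(n,s)
    p=cv2.undistortPoints(np.array([[uv]],float),K,d)[0,0]
    v=R@np.array([p[0],p[1],1]);return o,v/np.linalg.norm(v)
def onz(n,uv,z,s=None):
    o,v=ray(n,uv,s);return o+v*(z-o[2])/v[2]
def tri(rays):
    A=np.zeros((3,3));b=np.zeros(3)
    for o,v in rays:
        P=np.eye(3)-np.outer(v,v);A+=P;b+=P@o
    X=np.linalg.solve(A,b)
    return X,[np.linalg.norm((np.eye(3)-np.outer(v,v))@(X-o)) for o,v in rays]
def proj(n,X,s=None):
    K,d,R,o=campose(n,s)
    p=R.T@(np.asarray(X)-o)
    return cv2.projectPoints(p.reshape(1,1,3),np.zeros(3),np.zeros(3),K,d)[0][0,0]
E
python3 - <<'E'
import cv2,pickle
from h import *
pickle.dump(observe(),open('s0.pkl','wb'))
for n,(x,y,w,h),k in(("scene",(230,140,170,130),4.5),("side",(250,140,150,100),5),("wrist",(270,80,280,230),2.8)):
    im=cv2.imread(f"pics/{n}0.png")[y:y+h,x:x+w]
    cv2.imwrite(f"pics/{n}0c.png",cv2.resize(im,None,fx=k,fy=k,interpolation=cv2.INTER_CUBIC))
E
```

```text
(no output)
```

View pics/scene0c.png

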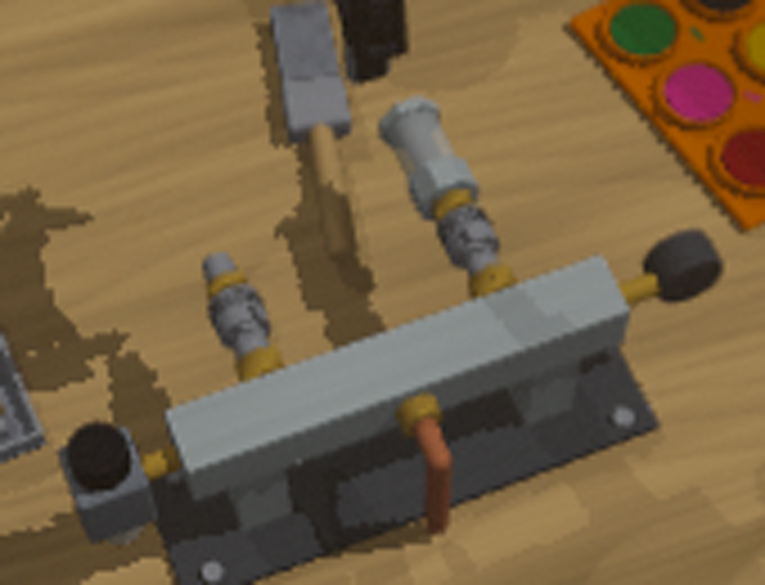

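View pics/side0c.png

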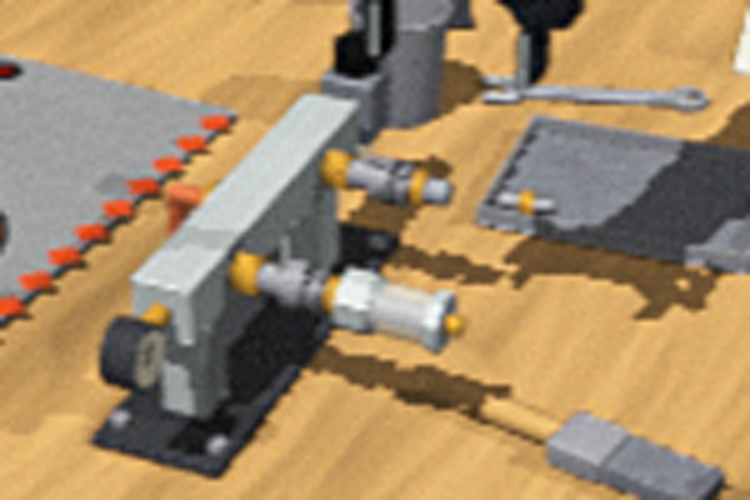

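View pics/wrist0c.png

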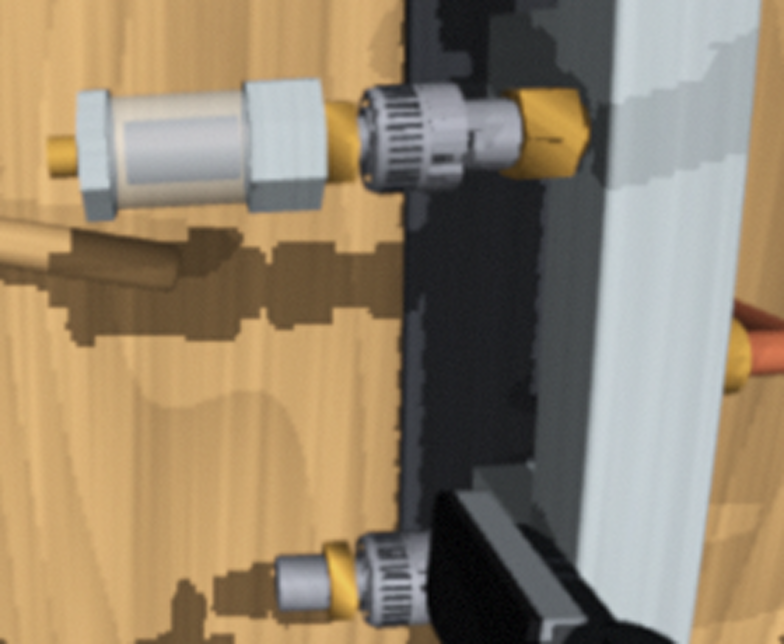

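```bash
python3 - <<'E'
import pickle
from h import *
s=pickle.load(open('s0.pkl','rb'))
W=lambda x,y:ray('wrist',(270+x/2.8,80+y/2.8),s)
S=lambda x,y:ray('scene',(230+x/4.5,140+y/4.5))
D=lambda x,y:ray('side',(250+x/5,140+y/5))
np.set_printoptions(precision=4,suppress=True)
for nm,r in dict(outlet=[W(48,157),D(465,325)],end=[W(95,153),S(412,118),D(438,320)],head=[W(285,146),S(447,185),D(357,298)],
 mouth=[W(360,140),D(325,291)],farcorner=[S(600,255),D(190,290)],near=[S(168,408),D(355,98)]).items():
    X,e=tri(r);print(nm,X,np.array(e))
for z in(.12,):
  print([onz('wrist',p,z,s) for p in((490.4,80),(477,273))],[onz('scene',p,z) for p in((363.3,196.7),(267.3,230.7))])
E
```

```text
outlet [0.4945 0.0428 0.0963] [0.0012 0.0012]
end [0.5097 0.0466 0.098 ] [0.002  0.0022 0.0004]
head [0.563  0.0493 0.1001] [0.0024 0.0026 0.0009]
mouth [0.5846 0.0485 0.098 ] [0.0003 0.0003]
farcorner [0.6444 0.112  0.1176] [0.0022 0.0022]
near [ 0.66   -0.1431  0.1206] [0.0015 0.0015]
[array([0.6452, 0.0869, 0.12  ]), array([ 0.6544, -0.0674,  0.12  ])] [array([0.6476, 0.1124, 0.12  ]), array([ 0.6611, -0.1423,  0.12  ])]
```

Call:
{"name": "arm_command", "arguments": {"steps": [{"x":2,"y":0,"z":1.3,"ay":10},{"x":4,"y":0.5,"z":2.6,"ay":20},{"x":6,"y":1,"z":3.9,"ay":30},{"x":7.7,"y":2,"z":5.1,"ay":40},{"x":7.7,"y":3,"z":5.1,"ay":50},{"x":7.7,"y":4,"z":5.1,"ay":60},{"x":7.7,"y":5,"z":5.1,"ay":70},{"x":7.7,"y":6,"z":5.1,"ay":80}]}}

```text
schema error: expected keys x, y, z, ax, ay, az
```

Call:
{"name": "arm_command", "arguments": {"steps": [{"x":2,"y":0,"z":1.3,"ax":0,"ay":10,"az":0},{"x":4,"y":0.5,"z":2.6,"ax":0,"ay":20,"az":0},{"x":6,"y":1,"z":3.9,"ax":0,"ay":30,"az":0},{"x":7.7,"y":2,"z":5.1,"ax":0,"ay":40,"az":0},{"x":7.7,"y":3,"z":5.1,"ax":0,"ay":50,"az":0},{"x":7.7,"y":4,"z":5.1,"ax":0,"ay":60,"az":0},{"x":7.7,"y":5,"z":5.1,"ax":0,"ay":70,"az":0},{"x":7.7,"y":6,"z":5.1,"ax":0,"ay":80,"az":0}]}}

```text
time: 1.15
tool_pos: [0.6011, 0.0511, 0.1692]
tool_rot: [[0.168, -0.003, 0.986], [-0.986, 0.0, 0.168], [-0.001, -1.0, -0.003]]
wrist_force: [-1.0, 0.1, 0.3]
grip_width: 1.002
```

Call:
{"name": "arm_command", "arguments": {"steps": [{"x":0,"y":0.7,"z":0,"ax":0,"ay":6.5,"az":0},{"x":0,"y":1.0,"z":0,"ax":0,"ay":6.5,"az":0}]}}

```text
time: 1.4
tool_pos: [0.6004, 0.0511, 0.158]
tool_rot: [[0.057, -0.005, 0.998], [-0.998, 0.0, 0.057], [-0.001, -1.0, -0.005]]
wrist_force: [-0.2, 0.5, 0.5]
grip_width: 0.999
```

```bash
python3 - <<'E'
from h import *
import pickle
s=observe();pickle.dump(s,open('s1.pkl','wb'));print(s['time'],s['tool_pos'],s['tool_rot'],s['joints'])
im=snapshot('wrist');cv2.imwrite('pics/w1.png',im)
cv2.imwrite('pics/w1c.png',cv2.resize(im[60:260,220:430],None,fx=3,fy=3,interpolation=cv2.INTER_CUBIC))
E
```

```text
1.4 [0.60035822 0.05114652 0.15795836] [[ 5.67727225e-02 -5.29832234e-03  9.98373069e-01]
 [-9.98386919e-01  3.46274949e-04  5.67753478e-02]
 [-6.46525677e-04 -9.99985904e-01 -5.27011674e-03]] [-2.63812416e-02  2.52068660e-01  1.81122088e-01  1.50515539e+00
  2.06394350e-04  3.05840588e+00]
```

View pics/w1.png

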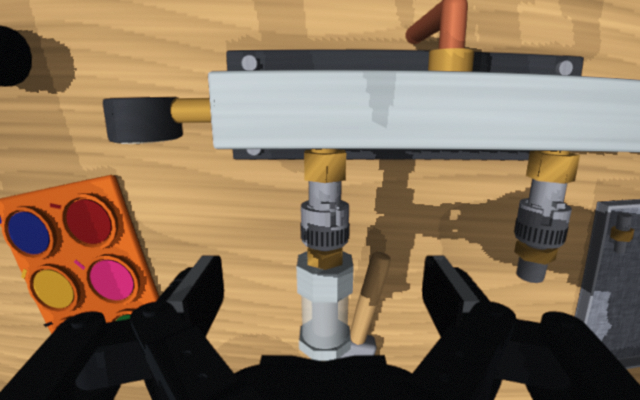

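View pics/w1c.png

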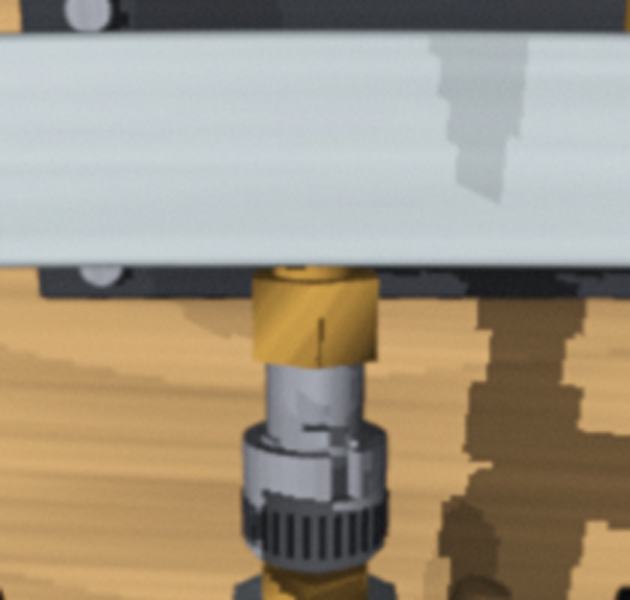

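```bash
python3 - <<'E'
import cv2
im=cv2.imread('pics/w1.png')
cv2.imwrite('pics/w1d.png',cv2.resize(im[180:260,285:365],None,fx=7.5,fy=7.5,interpolation=cv2.INTER_CUBIC))
cv2.imwrite('pics/w1e.png',cv2.resize(im[180:260,500:580],None,fx=7.5,fy=7.5,interpolation=cv2.INTER_CUBIC))
E
```

```text
(no output)
```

View pics/w1d.png

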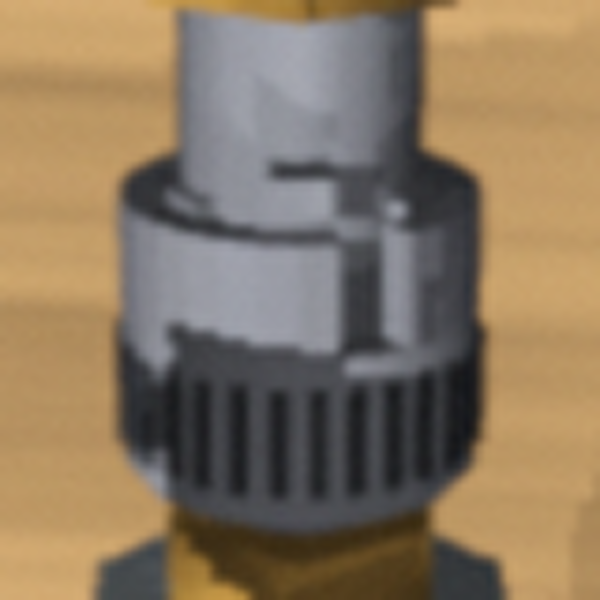

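View pics/w1e.png

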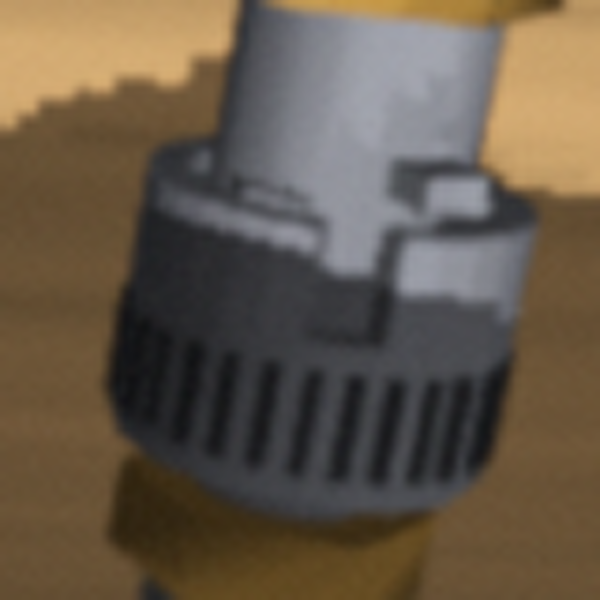

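```bash
python3 - <<'E'
import pickle
from h import *
np.set_printoptions(precision=4,suppress=True)
s=pickle.load(open('s1.pkl','rb'))
P=lambda x,y:(285+x/7.5,180+y/7.5)
ex=np.array([.9984,.0567,0]);ey=np.array([-.0567,.9984,0])
for p in [(120,300),(480,300),(300,300)]: print('ctr',onz('wrist',P(*p),.1,s))
# axis: mid of silhouettes
ya=onz('wrist',P(300,300),.1,s)@ey
C=ya*ey+.1*np.array([0,0,1]);print('y of axis at x=.59',(ya+.59*.0567)/.9984)
def cyl(p,r):
    o,v=ray('wrist',P(*p),s);d=o-C
    a=v-ex*(v@ex);b=d-ex*(d@ex)
    A=a@a;B=2*a@b;D=b@b-r*r
    t=(-B-np.sqrt(B*B-4*A*D))/2/A
    X=o+t*v;dd=X-C;return np.degrees(np.arctan2(-(dd@ey),dd[2])),X@ex
for nm,p,r in [('slotL',(340,300),.015),('slotR bright L',(385,300),.015),('slotR',(412,300),.015),('pinL',(270,200),.0135),('pinR',(335,200),.0135),('front',(300,525),.015),('rear',(300,240),.015)]:print(nm,cyl(p,r))
# block edge
a=onz('wrist',(212,149),.12,s);b=onz('wrist',(630,160),.12,s);print(a,b,np.degrees(np.arctan2(b[0]-a[0],a[1]-b[1])))
E
```

```text
ctr [0.5982 0.0644 0.1   ]
ctr [0.5999 0.0344 0.1   ]
ctr [0.599  0.0494 0.1   ]
y of axis at x=.59 0.048862163914019235
slotL (np.float64(11.486028719479625), np.float64(0.6061844979934579))
slotR bright L (np.float64(25.73843447868991), np.float64(0.6057575932191956))
slotR (np.float64(35.36749287482926), np.float64(0.6052963103796748))
pinL (np.float64(-10.337399827478288), np.float64(0.6138337675843014))
pinR (np.float64(11.007425251614206), np.float64(0.6138287294437018))
front (np.float64(-0.20219664005999466), np.float64(0.5873296769419989))
rear (np.float64(-0.4519924799886305), np.float64(0.6111685280682243))
[0.6429 0.1126 0.12  ] [ 0.6519 -0.1228  0.12  ] 2.202501820388421
```

Call:
{"name": "arm_command", "arguments": {"steps": [{"x":0.17,"y":1.5,"z":-0.25,"ax":0,"ay":0,"az":0},{"x":0.17,"y":4.0,"z":-0.25,"ax":0,"ay":0,"az":0},{"x":0.17,"y":6.5,"z":-0.25,"ax":0,"ay":0,"az":0},{"x":0.17,"y":7.7,"z":-0.25,"ax":0,"ay":0,"az":0},{"x":0.17,"y":7.7,"z":-0.25,"ax":0,"ay":0,"az":0}]}}

```text
time: 2.08
tool_pos: [0.5969, 0.0493, 0.0801]
tool_rot: [[0.058, -0.007, 0.998], [-0.998, 0.0, 0.058], [-0.001, -1.0, -0.007]]
wrist_force: [-0.6, -0.3, -0.2]
grip_width: 0.999
```

```bash
python3 - <<'E'
from h import *
s=observe();print(s['time'],s['tool_pos'],s['tool_rot'],s['joints'],s['wrist_force'])
im=snapshot('wrist');cv2.imwrite('pics/w2.png',im)
E
```

```text
2.075 [0.59685485 0.04933497 0.08007054] [[ 5.81419832e-02 -7.25527151e-03  9.98281960e-01]
 [-9.98307994e-01  3.91040524e-04  5.81463414e-02]
 [-8.12236194e-04 -9.99973604e-01 -7.22025967e-03]] [-2.95629284e-02  2.65523452e-01  4.18533318e-02  1.35438993e+00
  1.76413828e-04  3.05385134e+00] [-0.60906794 -0.26937631 -0.16976915]
```

View pics/w2.png

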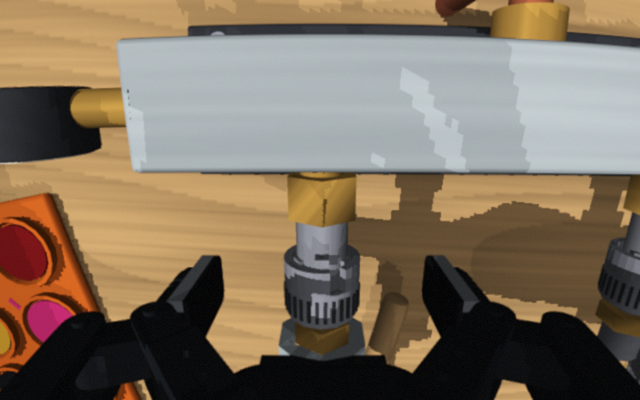

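Call:
{"name": "arm_command", "arguments": {"hand": 0, "steps": [{"x":0,"y":0,"z":0,"ax":0,"ay":0,"az":0},{"x":0,"y":0,"z":0,"ax":0,"ay":0,"az":0},{"x":0,"y":0,"z":0,"ax":0,"ay":0,"az":0},{"x":0,"y":0,"z":0,"ax":0,"ay":0,"az":0},{"x":0,"y":0,"z":0,"ax":0,"ay":0,"az":0},{"x":0,"y":0,"z":0,"ax":0,"ay":0,"az":0}]}}

```text
time: 2.88
tool_pos: [0.5982, 0.0498, 0.0822]
tool_rot: [[0.058, -0.004, 0.998], [-0.998, 0.001, 0.058], [-0.001, -1.0, -0.004]]
wrist_force: [-0.0, 2.7, 5.1]
grip_width: 0.332
```

```bash
python3 - <<'E'
from h import *
s=observe();print(s['time'],s['tool_pos'],s['joints'],s['wrist_force'],s['torque'],s['grip_width'])
im=snapshot('wrist');cv2.imwrite('pics/w3.png',im)
E
```

```text
2.875 [0.59820908 0.04979535 0.08215511] [-2.92154096e-02  2.64140891e-01  4.44025310e-02  1.35475412e+00
  1.10541551e-03  3.05400722e+00] [-0.02696767  2.72762861  5.08580167] [ 0.47693769  0.13088633 -0.0067817 ] 0.332245026434637
```

View pics/w3.png

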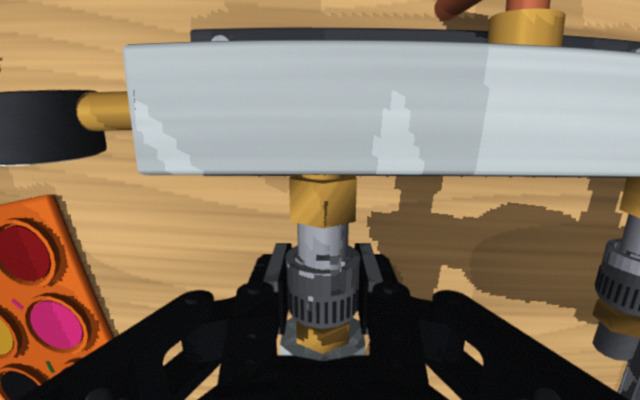

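Call:
{"name": "arm_command", "arguments": {"steps": [{"x":0.13,"y":0,"z":0,"ax":0,"ay":0,"az":-4},{"x":0.25,"y":-0.02,"z":0,"ax":0,"ay":0,"az":-8},{"x":0.37,"y":-0.04,"z":0,"ax":0,"ay":0,"az":-12},{"x":0.5,"y":-0.07,"z":0,"ax":0,"ay":0,"az":-16},{"x":0.62,"y":-0.11,"z":0,"ax":0,"ay":0,"az":-20},{"x":0.73,"y":-0.15,"z":0,"ax":0,"ay":0,"az":-24},{"x":0.73,"y":-0.15,"z":0,"ax":0,"ay":0,"az":-24}]}}

```text
time: 3.8
tool_pos: [0.603, 0.0424, 0.0821]
tool_rot: [[0.122, 0.048, 0.991], [-0.937, -0.325, 0.131], [0.329, -0.944, 0.005]]
wrist_force: [-10.1, 69.3, 15.6]
grip_width: 0.33
```

```bash
python3 - <<'E'
from h import *
s=observe();print(s['time'],s['tool_pos'],s['tool_rot'],s['joints'],s['wrist_force'],s['torque'],s['grip_width'])
im=snapshot('wrist');cv2.imwrite('pics/w4.png',im)
cv2.imwrite('pics/w4c.png',cv2.resize(im[200:360,240:400],None,fx=3.75,fy=3.75,interpolation=cv2.INTER_CUBIC))
E
```

```text
3.8 [0.60296277 0.0423922  0.08214577] [[ 0.1217123   0.047912    0.99140837]
 [-0.93651113 -0.32536935  0.13069691]
 [ 0.32883585 -0.9443724   0.00526867]] [ 0.13108282  0.28054307  0.0288311   1.31381884 -0.33507548  3.14160229] [-10.06344719  69.32403433  15.61236959] [12.52133851  1.89443493 -0.70154404] 0.33004737692336755
```

View pics/w4c.png

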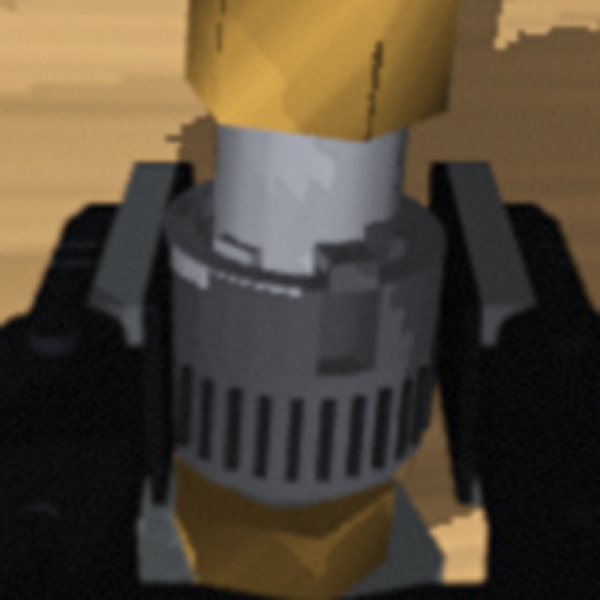

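Call:
{"name": "arm_command", "arguments": {"hand": 1, "steps": [{"x":0,"y":0,"z":0,"ax":0,"ay":-0.5,"az":0},{"x":0,"y":0,"z":0,"ax":0,"ay":-1,"az":0},{"x":0,"y":0,"z":0,"ax":0,"ay":-2,"az":0},{"x":0,"y":0,"z":0,"ax":0,"ay":-3,"az":0},{"x":0,"y":0,"z":0,"ax":0,"ay":-3,"az":0}]}}

```text
time: 4.47
tool_pos: [0.6028, 0.0409, 0.0816]
tool_rot: [[0.172, 0.046, 0.984], [-0.929, -0.326, 0.178], [0.329, -0.944, -0.013]]
wrist_force: [1.5, -0.6, -0.1]
grip_width: 1.0
```

Call:
{"name": "arm_command", "arguments": {"steps": [{"x":0,"y":-2,"z":0,"ax":0,"ay":0,"az":0},{"x":0,"y":-5,"z":0,"ax":0,"ay":0,"az":0},{"x":0.5,"y":-8,"z":0,"ax":0,"ay":0,"az":0},{"x":1.5,"y":-8,"z":0,"ax":0,"ay":0,"az":9.5},{"x":1.5,"y":-8,"z":0,"ax":0,"ay":0,"az":19},{"x":1.5,"y":-8,"z":0,"ax":0,"ay":0,"az":19}]}}

```text
time: 5.22
tool_pos: [0.6025, 0.0494, 0.1626]
tool_rot: [[0.172, -0.011, 0.985], [-0.985, -0.007, 0.172], [0.005, -1.0, -0.012]]
wrist_force: [-0.1, -0.2, -0.1]
grip_width: 1.005
```

```bash
python3 - <<'E'
from h import *
import pickle
s=observe();pickle.dump(s,open('s5.pkl','wb'));print(s['time'],s['tool_pos'],s['tool_rot'],s['joints'])
im=snapshot('wrist');cv2.imwrite('pics/w5.png',im)
u,v=proj('wrist',[.6,.0494,.11],s).astype(int);print(u,v)
v0=v-40;u0=u-40;print(u0,v0)
cv2.imwrite('pics/w5c.png',cv2.resize(im[v0:v0+80,u0:u0+80],None,fx=7.5,fy=7.5,interpolation=cv2.INTER_CUBIC))
E
```

```text
5.225 [0.60248166 0.04943655 0.16257181] [[ 0.17178044 -0.0110993   0.98507273]
 [-0.98512399 -0.00671838  0.17171368]
 [ 0.00471219 -0.99991583 -0.01208827]] [-0.02535287  0.26413736  0.20465678  1.52224166 -0.00699764  2.94366787]
321 223
281 183
```

View pics/w5c.png

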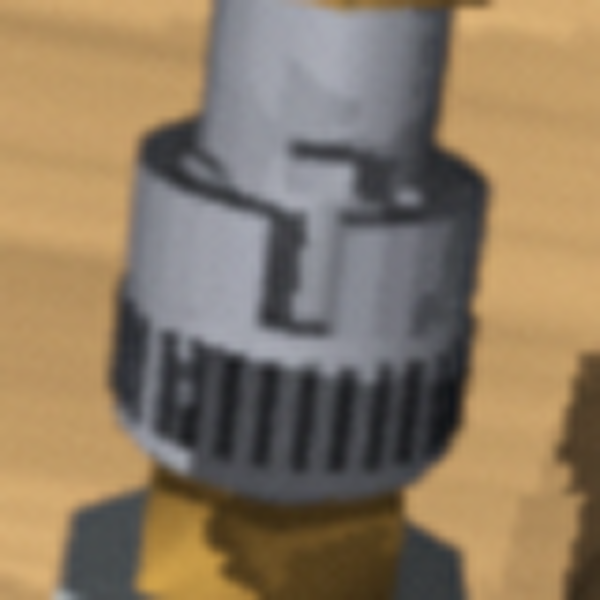

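```bash
python3 - <<'E'
import pickle
from h import *
np.set_printoptions(precision=4,suppress=True)
s=pickle.load(open('s5.pkl','rb'))
P=lambda x,y:(281+x/7.5,183+y/7.5)
ex=np.array([.9984,.0567,0]);ey=np.array([-.0567,.9984,0])
a=onz('wrist',P(134,250),.1,s);b=onz('wrist',P(482,270),.1,s);print(a,b,a@ey,b@ey)
ya=(a+b)@ey/2
C=ya*ey+.1*np.array([0,0,1]);print(ya)
def cyl(p,r):
    o,v=ray('wrist',P(*p),s);d=o-C
    a=v-ex*(v@ex);b=d-ex*(d@ex)
    A=a@a;B=2*a@b;D=b@b-r*r
    t=(-B-np.sqrt(B*B-4*A*D))/2/A
    X=o+t*v;dd=X-C;return np.degrees(np.arctan2(-(dd@ey),dd[2])),X@ex
for p in [(272,215),(262,325),(340,215),(330,330)]:print(cyl(p,.015))
for p in [(290,165),(355,170)]:print('pin',cyl(p,.0135))
E
```

```text
[0.5989 0.0637 0.1   ] [0.6022 0.0342 0.1   ] 0.029600957556395895 -3.342487484132763e-05
0.014783766340777287
(np.float64(-15.165412851492395), np.float64(0.6109798660911533))
(np.float64(-14.217446482083483), np.float64(0.6017083131208184))
(np.float64(5.211636009713638), np.float64(0.6117479799296078))
(np.float64(6.6189275623979125), np.float64(0.6020438612031128))
pin (np.float64(-12.597923961483213), np.float64(0.6148287795736541))
pin (np.float64(9.288850060300891), np.float64(0.6150520776457445))
```

Call:
{"name": "arm_command", "arguments": {"steps": [{"x":-0.1,"y":1.5,"z":-0.4,"ax":0,"ay":6.5,"az":0},{"x":-0.1,"y":4,"z":-0.4,"ax":0,"ay":6.5,"az":0},{"x":-0.1,"y":6.8,"z":-0.4,"ax":0,"ay":6.5,"az":0},{"x":-0.1,"y":8.1,"z":-0.4,"ax":0,"ay":6.5,"az":0},{"x":-0.1,"y":8.1,"z":-0.4,"ax":0,"ay":6.5,"az":0}]}}

```text
time: 5.9
tool_pos: [0.5955, 0.0513, 0.0796]
tool_rot: [[0.062, -0.015, 0.998], [-0.998, -0.008, 0.062], [0.007, -1.0, -0.016]]
wrist_force: [0.7, 0.0, -0.2]
grip_width: 1.002
```

Call:
{"name": "arm_command", "arguments": {"hand": 0, "steps": [{"x":0,"y":0,"z":0,"ax":0,"ay":0,"az":0},{"x":0,"y":0,"z":0,"ax":0,"ay":0,"az":0},{"x":0,"y":0,"z":0,"ax":0,"ay":0,"az":0},{"x":0,"y":0,"z":0,"ax":0,"ay":0,"az":0},{"x":0,"y":0,"z":0,"ax":0,"ay":0,"az":0},{"x":0,"y":0,"z":0,"ax":0,"ay":0,"az":0}]}}

```text
time: 6.65
tool_pos: [0.5964, 0.0497, 0.0809]
tool_rot: [[0.061, -0.013, 0.998], [-0.998, -0.011, 0.061], [0.01, -1.0, -0.014]]
wrist_force: [-0.2, -6.2, 3.9]
grip_width: 0.332
```

Call:
{"name": "arm_command", "arguments": {"steps": [{"x":-0.1,"y":0,"z":0,"ax":0,"ay":0,"az":3},{"x":-0.1,"y":0,"z":0,"ax":0,"ay":0,"az":3},{"x":-0.1,"y":0,"z":0.15,"ax":0,"ay":0,"az":3},{"x":-0.1,"y":0,"z":0.3,"ax":0,"ay":0,"az":3},{"x":-0.1,"y":0,"z":0.45,"ax":0,"ay":0,"az":3},{"x":-0.1,"y":0,"z":0.45,"ax":0,"ay":0,"az":3}]}}

```text
time: 7.4
tool_pos: [0.5987, 0.0508, 0.0809]
tool_rot: [[0.061, -0.021, 0.998], [-0.997, 0.04, 0.061], [-0.041, -0.999, -0.018]]
wrist_force: [-6.0, -2.1, 4.6]
grip_width: 0.339
```

```bash
python3 - <<'E'
from h import *
import pickle
s=observe();print(s['time'],s['tool_pos'],s['tool_rot'],s['joints'],s['wrist_force'])
im=snapshot('wrist');cv2.imwrite('pics/w6.png',im)
cv2.imwrite('pics/w6c.png',cv2.resize(im[200:360,240:400],None,fx=3.75,fy=3.75,interpolation=cv2.INTER_CUBIC))
E
```

```text
7.4 [0.5986914  0.05075431 0.08086887] [[ 0.06056241 -0.02073471  0.99794903]
 [-0.99732363  0.03977004  0.06135077]
 [-0.04096057 -0.9989937  -0.01827065]] [-0.0474846   0.28330306  0.06433305  1.37444432  0.0387507   3.0326446 ] [-6.03305327 -2.13633672  4.57584421]
```

View pics/w6c.png

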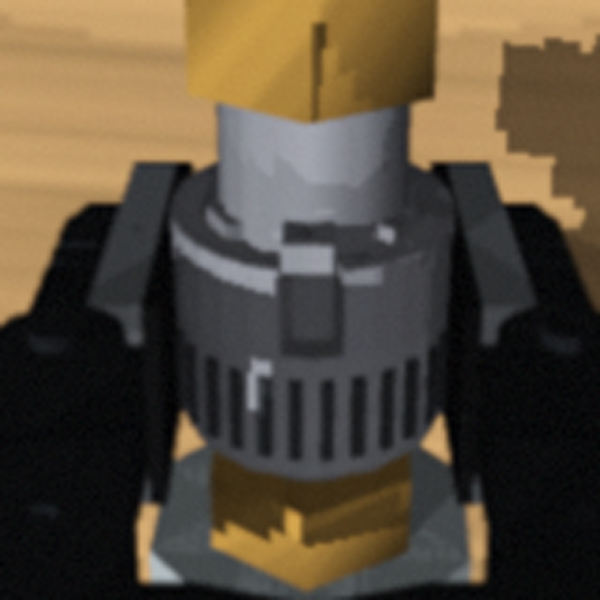

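Call:
{"name": "arm_command", "arguments": {"steps": [{"x":0,"y":0,"z":0.35,"ax":0,"ay":0,"az":0},{"x":0,"y":0,"z":0.5,"ax":0,"ay":0,"az":0},{"x":0,"y":0,"z":0.65,"ax":0,"ay":0,"az":0},{"x":0,"y":0,"z":0.8,"ax":0,"ay":0,"az":0},{"x":0,"y":0,"z":0.95,"ax":0,"ay":0,"az":0},{"x":0,"y":0,"z":0.95,"ax":0,"ay":0,"az":0}]}}

```text
time: 8.2
tool_pos: [0.6046, 0.0511, 0.0808]
tool_rot: [[0.061, -0.028, 0.998], [-0.997, 0.038, 0.062], [-0.039, -0.999, -0.026]]
wrist_force: [-9.0, -3.1, 7.3]
grip_width: 0.331
```

```bash
python3 - <<'E'
from h import *
import pickle
s=observe();print(s['time'],s['tool_pos'],s['joints'],s['wrist_force'])
im=snapshot('wrist');
a=im[200:360,240:400]
b=snapshot('side')[150:230,290:370]
cv2.imwrite('pics/w7c.png',np.hstack([cv2.resize(x,(400,400),interpolation=cv2.INTER_CUBIC) for x in(a,b)]))
E
```

```text
8.2 [0.60460958 0.05106273 0.08080741] [-0.04519258  0.30677987  0.09291661  1.3867338   0.03624379  3.03474216] [-9.03790011 -3.06135906  7.32939514]
```

View pics/w7c.png

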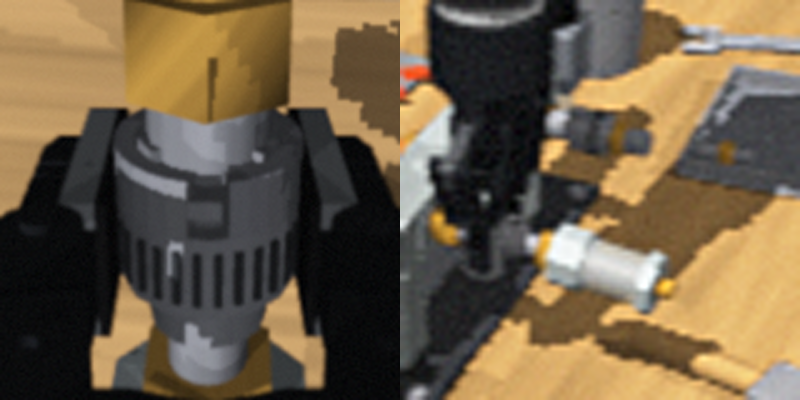

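Call:
{"name": "arm_command", "arguments": {"steps": [{"x":0,"y":0,"z":0.4,"ax":0,"ay":0,"az":0},{"x":0,"y":0,"z":0.55,"ax":0,"ay":0,"az":0},{"x":0,"y":0,"z":0.7,"ax":0,"ay":0,"az":0},{"x":0,"y":0,"z":0.7,"ax":0,"ay":0,"az":0}]}}

```text
time: 8.8
tool_pos: [0.6051, 0.0511, 0.0807]
tool_rot: [[0.06, -0.042, 0.997], [-0.997, 0.035, 0.062], [-0.037, -0.999, -0.039]]
wrist_force: [-15.6, -4.3, 10.7]
grip_width: 0.337
```

```bash
python3 - <<'E'
from h import *
import pickle
s=observe();print(s['time'],s['tool_pos'],s['joints'],s['wrist_force'])
im=snapshot('wrist');
a=im[200:360,240:400]
b=snapshot('side')[150:230,290:370]
cv2.imwrite('pics/w8c.png',np.hstack([cv2.resize(x,(400,400),interpolation=cv2.INTER_CUBIC) for x in(a,b)]))
E
```

```text
8.8 [0.60507578 0.0510671  0.08069302] [-0.04342304  0.32313692  0.11265247  1.40343816  0.03294264  3.03624871] [-15.58996643  -4.29829379  10.71246906]
```

View pics/w8c.png

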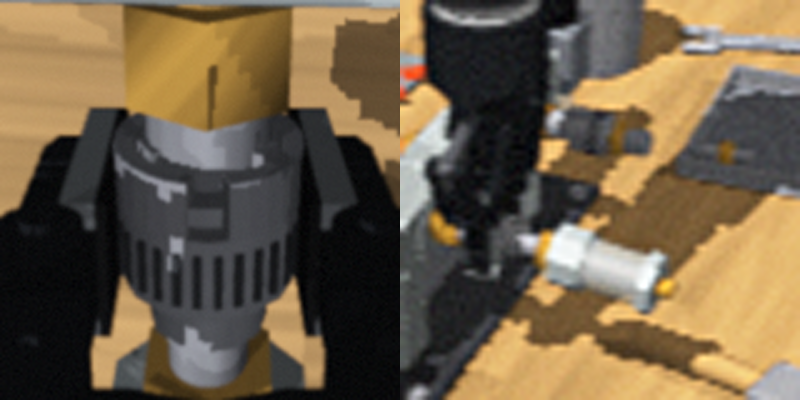

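Call:
{"name": "arm_command", "arguments": {"hand": 1, "steps": [{"x":0,"y":0,"z":0,"ax":0,"ay":0,"az":0},{"x":0,"y":0,"z":0,"ax":0,"ay":0,"az":0},{"x":0,"y":0,"z":0,"ax":0,"ay":0,"az":0},{"x":0,"y":0,"z":0,"ax":0,"ay":0,"az":0},{"x":0,"y":-2,"z":0,"ax":0,"ay":0,"az":0},{"x":0,"y":-5,"z":0,"ax":0,"ay":0,"az":0},{"x":0,"y":-8,"z":-1,"ax":2.4,"ay":0,"az":-2},{"x":0,"y":-9,"z":-3,"ax":2.4,"ay":0,"az":-2}]}}

```text
time: 9.9
tool_pos: [0.5802, 0.0464, 0.1747]
tool_rot: [[0.062, 0.008, 0.998], [-0.998, 0.002, 0.062], [-0.002, -1.0, 0.008]]
wrist_force: [0.4, 1.0, -0.0]
grip_width: 0.999
```

```bash
python3 - <<'E'
from h import *
import pickle
s=observe();pickle.dump(s,open('s9.pkl','wb'));print(s['time'],s['tool_pos'],s['tool_rot'],s['joints'],s['wrist_force'])
im=snapshot('wrist');cv2.imwrite('pics/w9.png',im)
b=snapshot('side');cv2.imwrite('pics/d9.png',b);b=b[140:240,270:395]
cv2.imwrite('pics/d9c.png',cv2.resize(b,None,fx=6,fy=6,interpolation=cv2.INTER_CUBIC))
E
```

```text
9.9 [0.580235   0.04643824 0.17466173] [[ 0.0618021   0.00797125  0.99805659]
 [-0.99808661  0.00239776  0.06178481]
 [-0.0019006  -0.99996535  0.00810418]] [-3.67884345e-02  1.82177731e-01  1.32744331e-01  1.51348515e+00
  2.68932356e-03  3.04298089e+00] [ 0.42717342  1.01958975 -0.04827824]
```

View pics/w9.png

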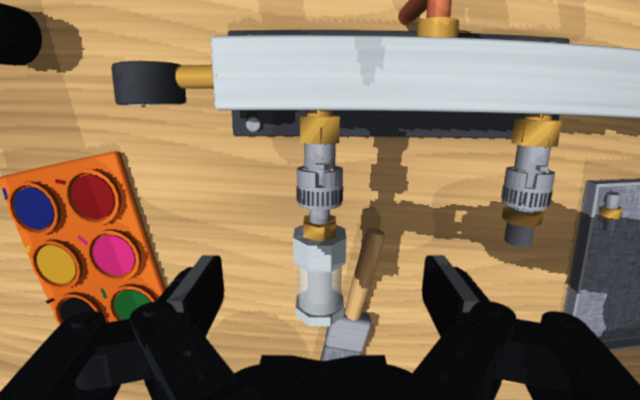

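View pics/d9c.png

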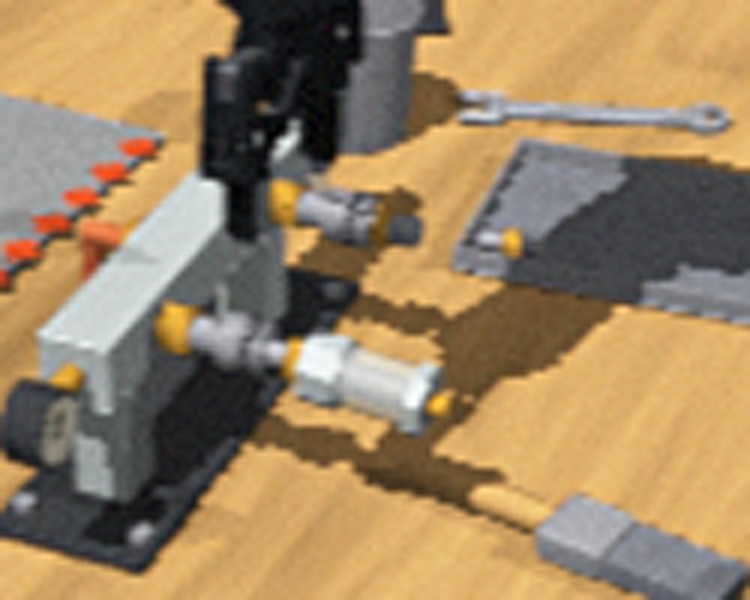

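```bash
python3 - <<'E'
from h import *
import pickle
np.set_printoptions(precision=4,suppress=True)
s=pickle.load(open('s9.pkl','rb'))
im=cv2.imread('pics/w9.png')
cv2.imwrite('pics/w9c.png',cv2.resize(im[210:340,270:370],None,fx=4.5,fy=4.5,interpolation=cv2.INTER_CUBIC))
for p in[(321,285),(319,321),(320,250)]:print(onz('wrist',p,.0965,s))
D=lambda x,y:ray('side',(270+x/6,140+y/6))
print(tri([ray('wrist',(321,285),s),D(375,387)]))
print(tri([ray('wrist',(320,252),s),D(322,370)]),tri([ray('wrist',(320,312),s),D(422,400)]))
E
```

```text
[0.5224 0.0439 0.0965]
[0.4915 0.0435 0.0965]
[0.5501 0.0463 0.0965]
(array([0.5234, 0.0458, 0.0932]), [np.float64(0.003173151328687411), np.float64(0.0031731513286873624)])
(array([0.5515, 0.0483, 0.0965]), [np.float64(0.003368806825535307), np.float64(0.003368806825535274)]) (array([0.4987, 0.0447, 0.0919]), [np.float64(0.0024949401637497566), np.float64(0.002494940163749666)])
```

View pics/w9c.png

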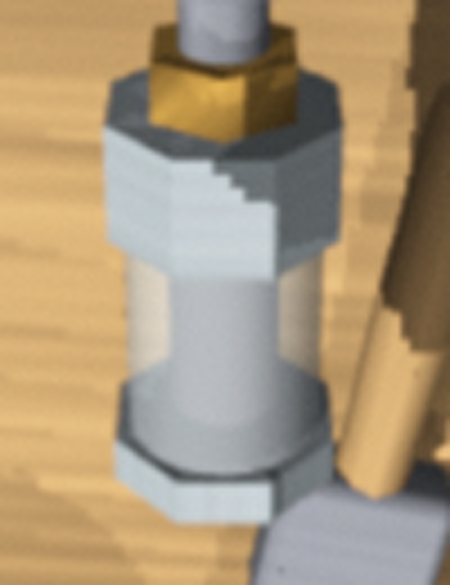

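Call:
{"name": "arm_command", "arguments": {"steps": [{"x":-0.14,"y":0,"z":-3,"ax":1,"ay":0,"az":0},{"x":-0.14,"y":1,"z":-5.65,"ax":2.5,"ay":0,"az":0},{"x":-0.14,"y":4,"z":-5.65,"ax":2.5,"ay":0,"az":0},{"x":-0.14,"y":7,"z":-5.65,"ax":2.5,"ay":0,"az":0},{"x":-0.14,"y":9.3,"z":-5.65,"ax":2.5,"ay":0,"az":0},{"x":-0.14,"y":9.7,"z":-5.65,"ax":2.5,"ay":0,"az":0},{"x":-0.14,"y":9.7,"z":-5.65,"ax":2.5,"ay":0,"az":0}]}}

```text
time: 10.88
tool_pos: [0.5234, 0.0444, 0.0769]
tool_rot: [[0.061, 0.049, 0.997], [-0.998, 0.005, 0.061], [-0.002, -0.999, 0.05]]
wrist_force: [0.4, -0.0, 0.3]
grip_width: 1.0
```

```bash
python3 - <<'E'
from h import *
import pickle
s=observe();print(s['time'],s['tool_pos'],s['tool_rot'],s['joints'],s['wrist_force'])
im=snapshot('wrist');cv2.imwrite('pics/w10.png',im)
b=snapshot('side')[140:240,270:395]
cv2.imwrite('pics/d10c.png',cv2.resize(b,None,fx=6,fy=6,interpolation=cv2.INTER_CUBIC))
E
```

```text
10.875 [0.5234033  0.04442961 0.07692216] [[ 0.06126351  0.04945353  0.99689575]
 [-0.99811907  0.00529413  0.06107606]
 [-0.00225727 -0.99876239  0.04968485]] [-0.04765029  0.01710627 -0.24136567  1.26315792  0.00764378  3.03288437] [ 0.39324413 -0.01858144  0.27523544]
```

View pics/w10.png

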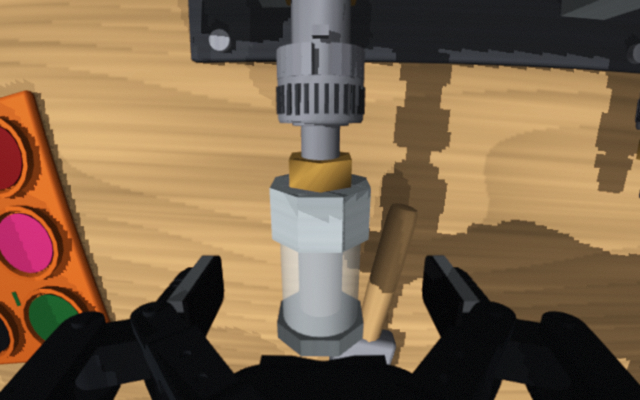

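View pics/d10c.png

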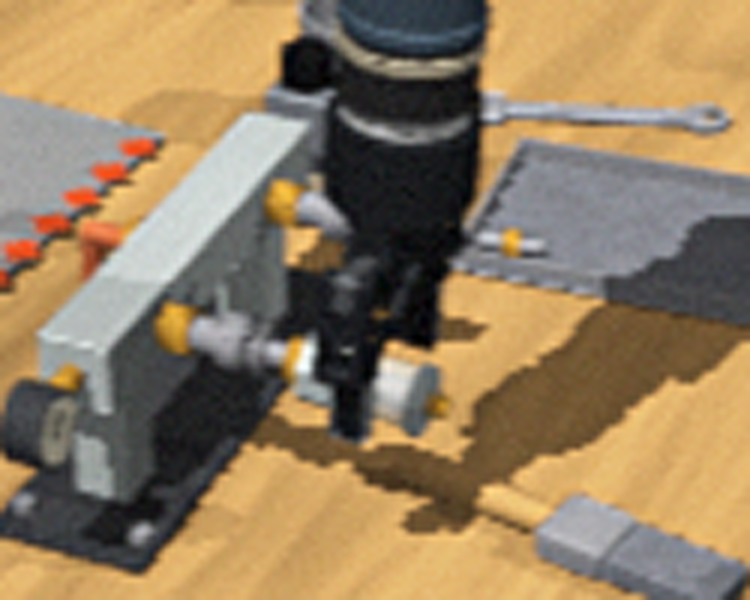

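Call:
{"name": "arm_command", "arguments": {"hand": 0, "steps": [{"x":0,"y":0,"z":0,"ax":0,"ay":0,"az":0},{"x":0,"y":0,"z":0,"ax":0,"ay":0,"az":0},{"x":0,"y":0,"z":0,"ax":0,"ay":0,"az":0},{"x":0,"y":0,"z":0,"ax":0,"ay":0,"az":0},{"x":0,"y":0,"z":0,"ax":0,"ay":0,"az":0},{"x":0,"y":0,"z":0,"ax":0,"ay":0,"az":0}]}}

```text
time: 11.72
tool_pos: [0.5246, 0.0446, 0.0786]
tool_rot: [[0.062, 0.053, 0.997], [-0.998, 0.005, 0.061], [-0.002, -0.999, 0.053]]
wrist_force: [-0.3, 0.6, 1.2]
grip_width: 0.352
```

```bash
python3 - <<'E'
from h import *
s=observe();print(s['time'],s['tool_pos'],s['tool_rot'],s['joints'],s['wrist_force'],s['torque'])
im=snapshot('wrist');cv2.imwrite('pics/w11.png',im)
E
```

```text
11.725 [0.52457559 0.04456882 0.07855828] [[ 0.06151983  0.05263743  0.99671692]
 [-0.99810341  0.00545788  0.06131718]
 [-0.00221239 -0.99859877  0.05287337]] [-0.04746132  0.01576313 -0.2395502   1.26313822  0.00794913  3.0328391 ] [-0.34699741  0.5604884   1.17640323] [ 0.20171366 -0.01790615  0.06612038]
```

View pics/w11.png

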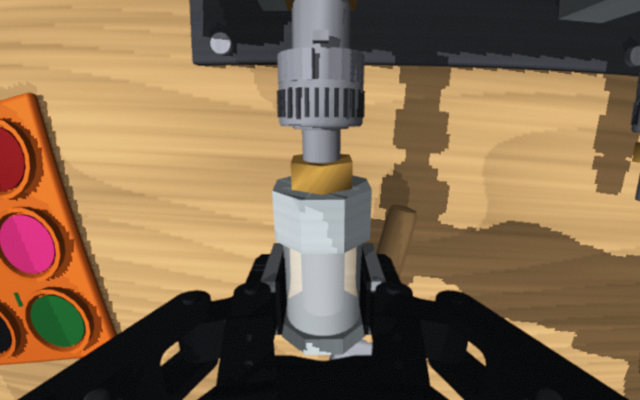

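Call:
{"name": "arm_command", "arguments": {"steps": [{"x":0,"y":-0.02,"z":-0.4,"ax":0,"ay":0,"az":0},{"x":0,"y":-0.04,"z":-0.8,"ax":0,"ay":0,"az":0},{"x":0,"y":-0.06,"z":-1.2,"ax":0,"ay":0,"az":0},{"x":0,"y":-0.08,"z":-1.6,"ax":0,"ay":0,"az":0},{"x":0,"y":-0.1,"z":-2.0,"ax":0,"ay":0,"az":0}]}}

```text
time: 12.4
tool_pos: [0.5037, 0.0433, 0.0781]
tool_rot: [[0.061, 0.051, 0.997], [-0.998, 0.005, 0.061], [-0.002, -0.999, 0.052]]
wrist_force: [-0.9, -0.0, 0.1]
grip_width: 0.355
```

Call:
{"name": "arm_command", "arguments": {"steps": [{"x":0,"y":-0.03,"z":-0.6,"ax":0,"ay":0,"az":0},{"x":0,"y":-0.06,"z":-1.2,"ax":0,"ay":0,"az":0},{"x":0,"y":-0.09,"z":-1.8,"ax":0,"ay":0,"az":0},{"x":0,"y":-0.12,"z":-2.4,"ax":0,"ay":0,"az":0},{"x":0,"y":-0.16,"z":-3.2,"ax":0,"ay":0,"az":0},{"x":0,"y":-1.5,"z":-3.5,"ax":0,"ay":0,"az":0},{"x":0,"y":-4,"z":-3.5,"ax":0,"ay":0,"az":0},{"x":0,"y":-7,"z":-3.5,"ax":0,"ay":0,"az":0}]}}

```text
time: 13.4
tool_pos: [0.4649, 0.0407, 0.1473]
tool_rot: [[0.061, 0.051, 0.997], [-0.998, 0.005, 0.061], [-0.002, -0.999, 0.052]]
wrist_force: [0.5, -0.5, -0.7]
grip_width: 0.353
```

```bash
python3 - <<'E'
from h import *
s=observe();print(s['time'],s['tool_pos'],s['tool_rot'],s['joints'],s['wrist_force'],s['torque'])
im=snapshot('wrist');cv2.imwrite('pics/w12.png',im)
a=snapshot('scene');cv2.imwrite('pics/s12.png',a)
b=snapshot('side');cv2.imwrite('pics/d12.png',b)
cv2.imwrite('pics/s12c.png',cv2.resize(a[165:265,155:255],None,fx=6,fy=6,interpolation=cv2.INTER_CUBIC))
cv2.imwrite('pics/d12c.png',cv2.resize(b[140:220,330:430],None,fx=7,fy=7,interpolation=cv2.INTER_CUBIC))
E
```

```text
13.4 [0.46487453 0.04070795 0.14732934] [[ 0.06133733  0.05131452  0.99679715]
 [-0.99811467  0.00535197  0.06114288]
 [-0.00219731 -0.9986682   0.05154605]] [-0.06234402 -0.1651978  -0.27221476  1.41287416  0.00853876  3.01814669] [ 0.45355586 -0.54301855 -0.74534757] [ 0.05283585  0.07345058 -0.01234203]
```

View pics/w12.png

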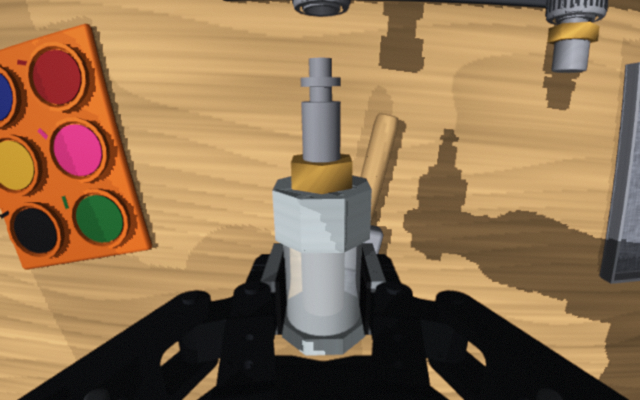

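View pics/s12c.png

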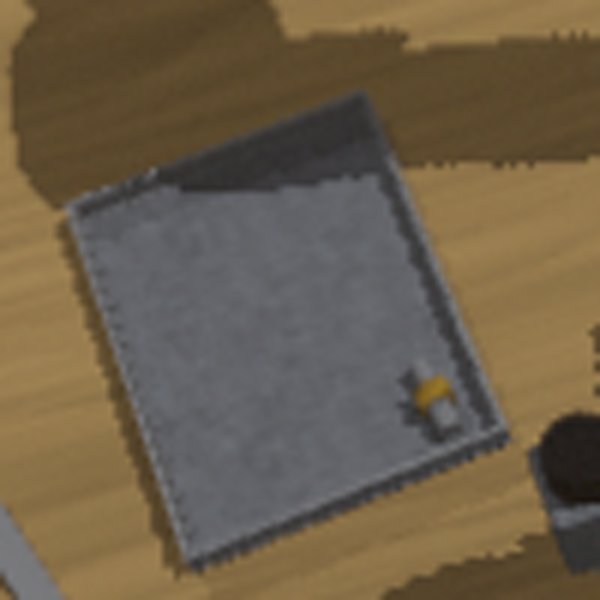

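View pics/d12c.png

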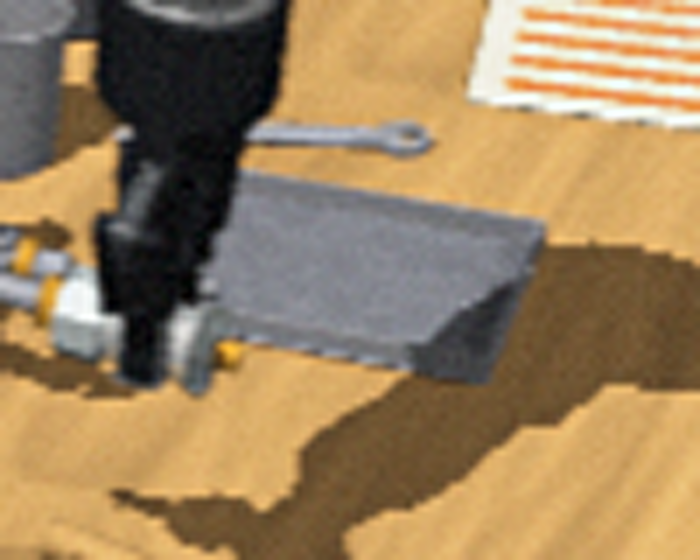

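```bash
python3 - <<'E'
from h import *
np.set_printoptions(precision=4,suppress=True)
c=[onz('scene',(155+x/6,165+y/6),.016) for x,y in((68,208),(365,95),(508,435),(188,560))]
for p in c:print(p)
print('mid',sum(c)/4,[np.linalg.norm(c[i]-c[(i+1)%4]) for i in range(4)])
print('spare',onz('scene',(155+437/6,165+405/6),.012))
D=lambda x,y,z:onz('side',(330+x/7,140+y/7),z)
print(D(548,225,.016),D(490,375,.016))
S=[ray('scene',(155+x/6,165+y/6)) for x,y in((68,208),(365,95))]
print(tri([S[0],ray('side',(330+548/7,140+225/7))]),tri([S[1],ray('side',(330+490/7,140+375/7))]))
E
```

```text
[ 0.4221 -0.383   0.016 ]
[ 0.4058 -0.2365  0.016 ]
[ 0.6037 -0.2139  0.016 ]
[ 0.6172 -0.3605  0.016 ]
mid [ 0.5122 -0.2985  0.016 ] [np.float64(0.14738519872151123), np.float64(0.19911912754296268), np.float64(0.14728049835016752), np.float64(0.19638685630594024)]
spare [ 0.5768 -0.2408  0.012 ]
[ 0.4106 -0.377   0.016 ] [ 0.3922 -0.2201  0.016 ]
(array([ 0.4146, -0.3859,  0.0089]), [np.float64(0.002405653093736232), np.float64(0.002405653093736295)]) (array([ 0.3971, -0.2375,  0.0043]), [np.float64(0.0004880512720940326), np.float64(0.00048805127209405153)])
```

Call:
{"name": "arm_command", "arguments": {"steps": [{"x":2.5,"y":-0.5,"z":0,"ax":0,"ay":0,"az":0},{"x":6.5,"y":-0.5,"z":0,"ax":-1,"ay":0,"az":0},{"x":11,"y":-0.5,"z":0,"ax":-2,"ay":0,"az":0},{"x":16,"y":-0.5,"z":0,"ax":-3,"ay":0,"az":0},{"x":21,"y":-0.5,"z":0,"ax":-3,"ay":0,"az":0},{"x":26,"y":-0.5,"z":0,"ax":-3,"ay":0,"az":0},{"x":31,"y":-0.3,"z":0.1,"ax":-3,"ay":0,"az":0},{"x":34.5,"y":0,"z":0.2,"ax":-3,"ay":0,"az":0}]}}

```text
time: 14.55
tool_pos: [0.4898, -0.3056, 0.1472]
tool_rot: [[0.06, 0.004, 0.998], [-0.998, 0.003, 0.06], [-0.002, -1.0, 0.004]]
wrist_force: [-0.6, -0.6, -1.1]
grip_width: 0.355
```

```bash
python3 - <<'E'
from h import *
np.set_printoptions(precision=4,suppress=True)
s=observe();print(s['time'],s['tool_pos'],s['tool_rot'],s['joints'],s['wrist_force'],s['grip_width'])
import pickle;pickle.dump(s,open('s13.pkl','wb'))
im=snapshot('wrist');cv2.imwrite('pics/w13.png',im)
b=snapshot('side');cv2.imwrite('pics/d13.png',cv2.resize(b[100:240,290:490],None,fx=4,fy=4,interpolation=cv2.INTER_CUBIC))
E
```

```text
14.55 [ 0.4898 -0.3056  0.1472] [[ 0.0598  0.0039  0.9982]
 [-0.9982  0.0026  0.0598]
 [-0.0023 -1.      0.004 ]] [-0.6764  0.1789  0.0747  1.4651  0.0044  2.4053] [-0.5941 -0.5595 -1.055 ] 0.3553117649246261
```

View pics/w13.png

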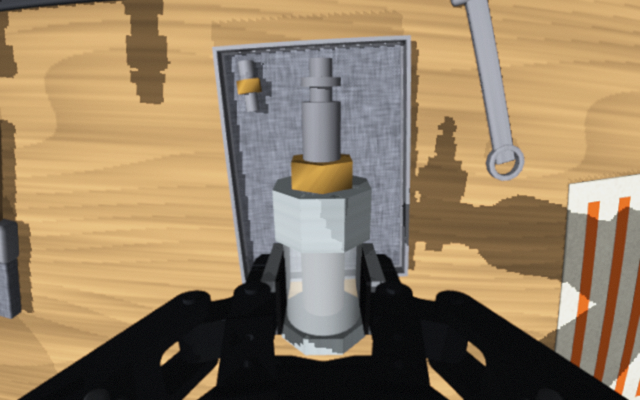

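View pics/d13.png

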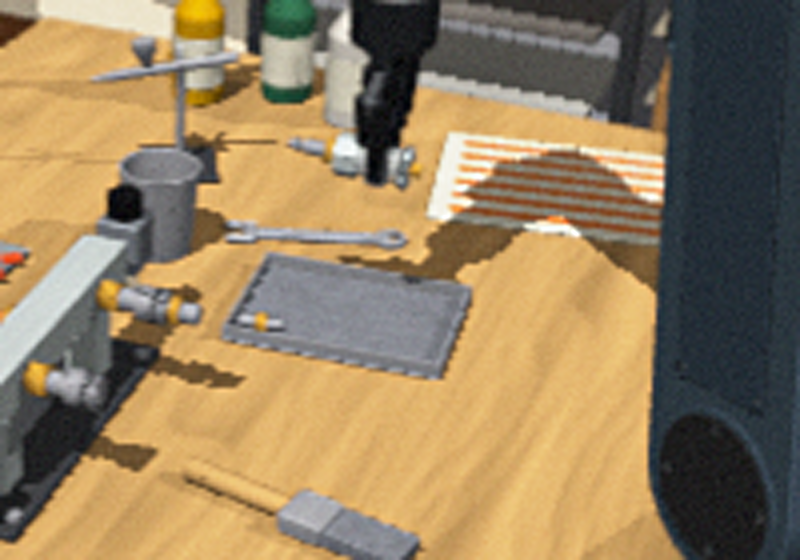

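```bash
python3 - <<'E'
from h import *
np.set_printoptions(precision=4,suppress=True)
import pickle;s=pickle.load(open('s13.pkl','rb'))
for p in((216,47),(410,38),(407,272),(245,278)):print('w',onz('wrist',p,.016,s))
q=[(268,253),(472,287),(441,370),(222,332)]
for x,y in q:print('d',onz('side',(290+x/4,100+y/4),.016))
print(tri([ray('wrist',(216,47),s),ray('side',(290+222/4,100+332/4)),ray('scene',(155+508/6,165+435/6))]))
print(tri([ray('wrist',(410,38),s),ray('side',(290+268/4,100+253/4)),ray('scene',(155+188/6,165+560/6))]))
print('spare',onz('wrist',(248,85),.012,s))
# trap axis tilt: tip and head
E
```

```text
w [ 0.5966 -0.218   0.016 ]
w [ 0.6115 -0.3641  0.016 ]
w [ 0.4184 -0.3858  0.016 ]
w [ 0.4034 -0.2404  0.016 ]
d [ 0.6084 -0.355   0.016 ]
d [ 0.4124 -0.3794  0.016 ]
d [ 0.3936 -0.2271  0.016 ]
d [ 0.5891 -0.2006  0.016 ]
(array([ 0.5972, -0.215 ,  0.0056]), [np.float64(0.0008243312067933274), np.float64(0.0019740177667320388), np.float64(0.001290709405270906)])
(array([ 0.6128, -0.3639,  0.0099]), [np.float64(0.0015388292161329841), np.float64(0.001098049206985587), np.float64(0.002436547961560572)])
spare [ 0.5699 -0.242   0.012 ]
```

Call:
{"name": "arm_command", "arguments": {"steps": [{"x":0,"y":2,"z":0,"ax":0,"ay":0,"az":0},{"x":0,"y":5,"z":0,"ax":0,"ay":0,"az":0},{"x":0,"y":8,"z":0,"ax":0,"ay":0,"az":0},{"x":0,"y":11,"z":0,"ax":0,"ay":0,"az":0},{"x":0,"y":12.7,"z":0,"ax":0,"ay":0,"az":0},{"x":0,"y":12.9,"z":0,"ax":0,"ay":0,"az":0},{"x":0,"y":12.9,"z":0,"ax":0,"ay":0,"az":0}]}}

```text
time: 15.52
tool_pos: [0.4904, -0.3069, 0.0183]
tool_rot: [[0.057, 0.004, 0.998], [-0.998, 0.001, 0.057], [-0.001, -1.0, 0.004]]
wrist_force: [1.1, 0.7, -0.4]
grip_width: 0.354
```

```bash
python3 - <<'E'
from h import *
np.set_printoptions(precision=4,suppress=True)
s=observe();print(s['time'],s['tool_pos'],s['tool_rot'],s['wrist_force'],s['torque'],s['grip_width'])
im=snapshot('wrist')
cv2.imwrite('pics/w14.png',im)
b=snapshot('side');cv2.imwrite('pics/d14.png',cv2.resize(b[140:210,330:430],None,fx=7,fy=7,interpolation=cv2.INTER_CUBIC))
E
```

```text
15.525 [ 0.4904 -0.3069  0.0183] [[ 0.0573  0.0041  0.9983]
 [-0.9984  0.001   0.0573]
 [-0.0007 -1.      0.0042]] [ 1.1056  0.7267 -0.4427] [-0.0146  0.0288  0.0214] 0.353755686627472
```

View pics/w14.png

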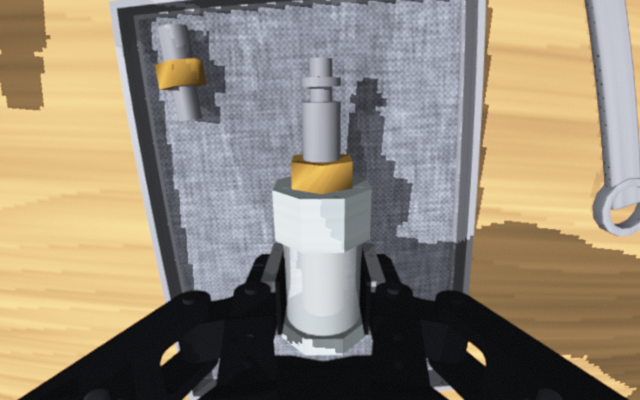

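View pics/d14.png

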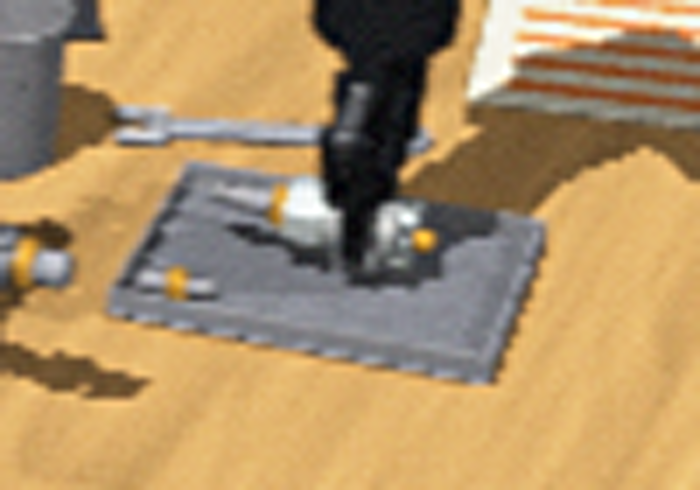

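Call:
{"name": "arm_command", "arguments": {"steps": [{"x":0,"y":0.3,"z":0,"ax":0,"ay":0,"az":0},{"x":0,"y":0.6,"z":0,"ax":0,"ay":0,"az":0},{"x":0,"y":0.9,"z":0,"ax":0,"ay":0,"az":0},{"x":0,"y":0.9,"z":0,"ax":0,"ay":0,"az":0}]}}

```text
time: 16.12
tool_pos: [0.4906, -0.3072, 0.0096]
tool_rot: [[0.057, 0.005, 0.998], [-0.998, 0.001, 0.057], [-0.0, -1.0, 0.005]]
wrist_force: [-0.1, -0.6, -1.0]
grip_width: 0.353
```

Call:
{"name": "arm_command", "arguments": {"steps": [{"x":0,"y":0.2,"z":0,"ax":0,"ay":0,"az":0},{"x":0,"y":0.2,"z":0,"ax":0,"ay":0,"az":0}]}}

```text
time: 16.38
tool_pos: [0.491, -0.3074, 0.0083]
tool_rot: [[0.057, 0.005, 0.998], [-0.998, 0.0, 0.057], [0.0, -1.0, 0.005]]
wrist_force: [-1.0, 0.4, 1.7]
grip_width: 0.355
```

Call:
{"name": "arm_command", "arguments": {"steps": [{"x":0,"y":0.2,"z":0,"ax":0,"ay":0,"az":0},{"x":0,"y":0.2,"z":0,"ax":0,"ay":0,"az":0}]}}

```text
time: 16.62
tool_pos: [0.4912, -0.3074, 0.0078]
tool_rot: [[0.057, 0.006, 0.998], [-0.998, -0.0, 0.057], [0.001, -1.0, 0.006]]
wrist_force: [-1.5, 2.7, 8.1]
grip_width: 0.353
```

Call:
{"name": "arm_command", "arguments": {"steps": [{"x":0,"y":0.2,"z":0,"ax":0,"ay":0,"az":0},{"x":0,"y":0.2,"z":0,"ax":0,"ay":0,"az":0}]}}

```text
time: 16.88
tool_pos: [0.4913, -0.3074, 0.0077]
tool_rot: [[0.057, 0.006, 0.998], [-0.998, -0.001, 0.057], [0.001, -1.0, 0.006]]
wrist_force: [-2.7, 1.7, 8.4]
grip_width: 0.353
```

```bash
python3 - <<'E'
from h import *
np.set_printoptions(precision=4,suppress=True)
s=observe();print(s['time'],s['tool_pos'],s['tool_rot'],s['wrist_force'],s['torque'],s['grip_width'])
E
```

```text
16.875 [ 0.4913 -0.3074  0.0077] [[ 0.0572  0.0061  0.9983]
 [-0.9984 -0.0007  0.0573]
 [ 0.0011 -1.      0.0061]] [-2.6557  1.724   8.4355] [ 0.5017  0.8318 -0.0302] 0.35346241366420467
```

```bash
python3 - <<'E'
from h import *
b=snapshot('side')
a=snapshot('scene')
cv2.imwrite('pics/d15.png',np.hstack([cv2.resize(b[150:200,350:410],(480,400),interpolation=cv2.INTER_CUBIC),cv2.resize(a[180:240,170:230],(400,400),interpolation=cv2.INTER_CUBIC)])[:, :800])
E
```

```text
(no output)
```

View pics/d15.png

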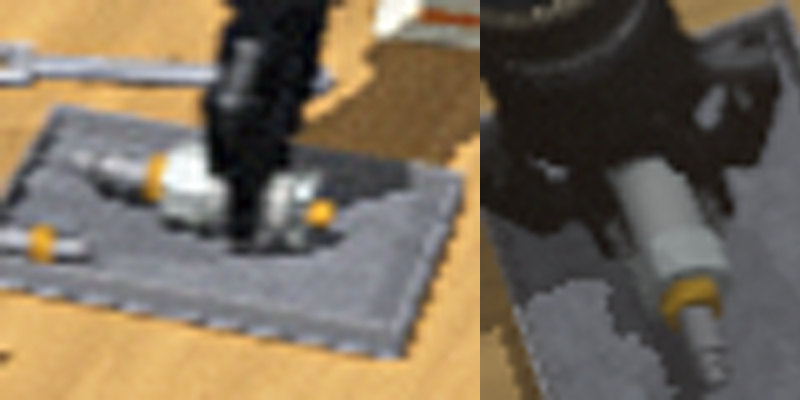

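Call:
{"name": "arm_command", "arguments": {"steps": [{"x":0,"y":0.05,"z":0,"ax":-1,"ay":0,"az":0},{"x":0,"y":0.1,"z":0,"ax":-2,"ay":0,"az":0},{"x":0,"y":0.1,"z":0,"ax":-2,"ay":0,"az":0}]}}

```text
time: 17.35
tool_pos: [0.4917, -0.3077, 0.0072]
tool_rot: [[0.058, -0.029, 0.998], [-0.998, -0.003, 0.057], [0.002, -1.0, -0.029]]
wrist_force: [-1.3, -0.5, 5.3]
grip_width: 0.351
```

```bash
python3 - <<'E'
from h import *
np.set_printoptions(precision=4,suppress=True)
s=observe();print(s['time'],s['tool_pos'],s['tool_rot'][:,2],s['wrist_force'],s['torque'],s['grip_width'])
E
```

```text
17.35 [ 0.4917 -0.3077  0.0072] [ 0.9979  0.0575 -0.0293] [-1.339  -0.5453  5.2934] [ 0.1869  0.4223 -0.0121] 0.3505456061465632
```

Call:
{"name": "arm_command", "arguments": {"hand": 0.7, "steps": [{"x":0,"y":0,"z":0,"ax":0,"ay":0,"az":0},{"x":0,"y":0,"z":0,"ax":0,"ay":0,"az":0},{"x":0,"y":0,"z":0,"ax":0,"ay":0,"az":0},{"x":0,"y":0,"z":0,"ax":0,"ay":0,"az":0},{"x":0,"y":-1,"z":0,"ax":0,"ay":0,"az":0},{"x":0,"y":-4,"z":0,"ax":0,"ay":0,"az":0},{"x":0,"y":-8,"z":0,"ax":0,"ay":0,"az":0},{"x":0,"y":-13,"z":0,"ax":0,"ay":0,"az":0}]}}

```text
time: 18.35
tool_pos: [0.4949, -0.3068, 0.138]
tool_rot: [[0.058, -0.03, 0.998], [-0.998, -0.002, 0.057], [0.001, -1.0, -0.03]]
wrist_force: [0.9, 0.5, -1.1]
grip_width: 0.697
```

```bash
python3 - <<'E'
from h import *
np.set_printoptions(precision=4,suppress=True)
s=observe();print(s['time'],s['tool_pos'],s['wrist_force'],s['grip_width'])
import pickle;pickle.dump(s,open('s16.pkl','wb'))
im=snapshot('wrist');cv2.imwrite('pics/w16.png',im)
b=snapshot('side');a=snapshot('scene')
cv2.imwrite('pics/d16.png',np.hstack([cv2.resize(b[130:230,270:430],(640,400),interpolation=cv2.INTER_CUBIC)]))
cv2.imwrite('pics/s16.png',a)
E
```

```text
18.35 [ 0.4949 -0.3068  0.138 ] [ 0.8749  0.4967 -1.0899] 0.6969276355597902
```

View pics/w16.png

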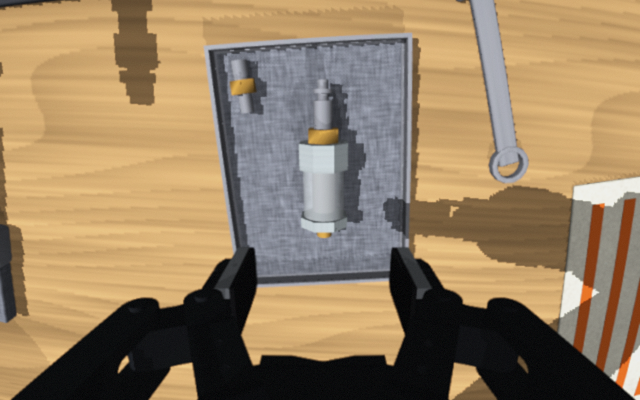

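View pics/d16.png

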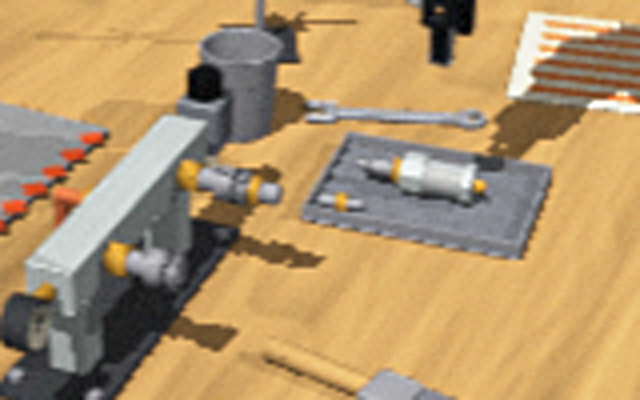

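View pics/s16.png

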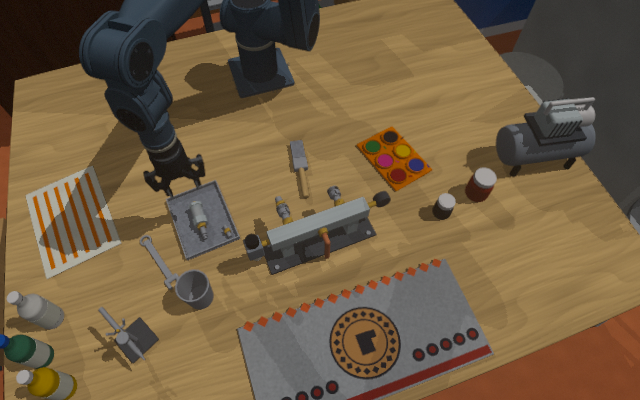

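Call:
{"name": "arm_command", "arguments": {"steps": [{"x":0,"y":-1,"z":0,"ax":0,"ay":0,"az":0},{"x":0,"y":-1,"z":0,"ax":0,"ay":0,"az":0},{"x":0,"y":-1,"z":0,"ax":0,"ay":0,"az":0}]}}

```text
time: 18.88
tool_pos: [0.4977, -0.3087, 0.1516]
tool_rot: [[0.058, -0.023, 0.998], [-0.998, -0.008, 0.057], [0.007, -1.0, -0.023]]
wrist_force: [0.1, 0.2, 0.3]
grip_width: 0.7
```

```bash
python3 - <<'E'
from h import *
s=observe();im=snapshot('scene');o=cv2.imread('pics/s16.png')
d=cv2.absdiff(im,o).max(2)[180:260,160:250];print(s['time'],s['wrist_force'],(d>40).sum())
close_job();print('done')
E
```

```text
18.875 [0.08459797 0.19389996 0.25748781] 56
the job is handed in; nothing more can be done
done
```

The trap is out of coupler a and lying flat in the steel tray, and I handed the job in at about 18.9 s.

- **Collar:** I turned the collar about 24° until its slot met the pin, then pulled it back to its stop (about 8.5 mm measured). The trap sprang loose and hung in the bore.
- **Trap:** I gripped it by the bowl, drew it out level, carried it to the tray and set it down gently. Contact was about 8 N, and I levelled it before letting go.

**Last checks:**
- The last wrist, side and scene pictures show the trap flat near the middle of the tray. The spare fitting, blanking plug, its coupler and the other things look unmoved.
- The gripper was clear, with almost no force on the wrist.
- A picture difference over the tray half a second later was only 56 pixels. The gripper was still rising then, so I put that down to its shadow, but I did not look at that picture.

**What went wrong or disagreed:**
- During the first turn joint 6 ran to the end of its range (read 3.1416, given limit 3.14). The wrist force reached 69 N, below the 120 N limit. I let go, re-gripped upright and finished the turn without further trouble. I cannot tell whether that reading counts as passing the joint's range.
- The side camera put the tray about 1 cm off from the scene and wrist views. I placed the trap by the wrist and scene views.
- The trap hung slightly steeper in the grip than I assumed, so its outlet end touched the tray first. That is why it needed levelling before release.

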